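# Start the comb dryer at fan speed 5

## Robot

A 6-joint arm with a two-finger parallel gripper is mounted at the origin on the work surface. World frame = base frame: x ahead of the robot, y to its left, z up, the work surface at z = 0. Lengths are in m, angles in degrees, forces in N, time in s.
With the tool pointing down it reaches from about 0.35 to 0.85 m from the base axis. Payload 8.1 kg.
Tool frame: the origin (TCP) lies on the centre line of the jaws, within the pads' length; the fingertips stand 25 mm ahead of it and the grasp point (between the pads) lies 6 mm ahead of it (tips_ahead is the distance from the TCP to the fingertips, in m); z points along the fingers, y is the line along which they close (so a half turn about z gives the same grasp; the last joint's range is limited). The gripper opens to 85 mm and grips with 20 to 120 N. Pads are 22 mm wide; open, the fingers measure 114 mm over their backs; the gripper's body (76 mm by 85 mm) begins 54 mm behind the grasp point. The pads swing forward as they close: fully open they stand 13 mm farther back than shut.
Start: joints at [-4.893, 7.471, 85.268, -0, 87.261, -4.893], TCP at [0.6, 0, 0.256] pointing down, gripper open.
Joint ranges: [-169.43, 169.43], [-51.17, 129.36], [1.28, 143.12], [-76.62, 256.62], [0, 156.53], [-152.29, 152.29]. Speed limits (degrees/s): [136.94, 136.94, 159.86, 180, 180, 180].

## Interface

Orientations are given as [roll, pitch, yaw] about the fixed x, y, z axes, in that order (R = Rz(yaw) Ry(pitch) Rx(roll)).
In Python, from rig import * gives the robot as it stands.
- The arm moves only by the shell command python3 -m jog 'ROWS' [OPENING] [FORCE]. ROWS is a JSON object of lists of equal length, an entry for each row: "xyz": the shift along the tool's x, y, z in units of 0.15 m (1.0 is 0.15 m), a list of three; "delta_rot": the turn, a rotation vector about the tool's x, y, z in units of 2 rad (1.0 is 2 rad), a list of three. In form: {"xyz": [[tx, ty, tz], ...], "delta_rot": [[wx, wy, wz], ...]}. A call has 1 to 20 rows; each row shifts and turns the commanded pose from where the row before left it, along the tool's axes as they then stand; what a row does not reach is not made up. A row lasts 1/8 s, in which the tool goes at most 62.5 mm and 10.7 degrees, less where a joint would pass 70% of its speed; a pose out of reach is approached as far as the arm can. A call with a number of a shift or a turn outside -1 to 1 is refused whole. A call with a gripper value outside its range is refused whole. OPENING is the closure, from 0 (fully open) to 1 (shut), set as the call begins (- or left out, the last holds). The fingers move at their own pace and stop on an object; FORCE is the grip in N (left out, the last holds). Time passes only in rows, so rows that do not move let the fingers close. It gives the time, the measured TCP pose, the force, the opening and the grip force at its end, in the units of the state.
- state(): the state, without advancing time (a new reading comes with each control period).
- capture(name): name is "scene" or "side" or "wrist"; returns the picture (480x640x3 uint8, blue, green, red); there is no depth.
- camera_model(name): a dict with "intrinsics" (3x3 intrinsics, pixels), "rvec" (rotation vector, rad) and "tvec" (3), from world to camera coordinates, as OpenCV has them. Camera axes: x right, y down, z forward; pixel columns grow to the right and rows downward; lengths in m; the calibration is good to about 2 mm. The wrist camera is an equidistant fisheye: a pixel r from the principal point sees the ray r / f radians off the axis. A picture is of the moment at which its call begins: read the wrist's pose just before it. camera_model takes no time and is no camera call; for the wrist camera it gives the pose at the moment of the call.
- sign_off(): hands the job in; it is judged then, once.
The state is a dict: "t": time; "q": joint angles; "dq": joint speeds; "joint_torque": joint torques, N m; "ee_pos": TCP position; "orientation": TCP orientation; "wrist_force": force on the tool from outside, world axes, zero at the start; "ft_torque": the same for the moment, N m; "gripper_width": opening from 0.0 (shut) to 1.0 (fully open); "grip_force": force on a finger pad.
Only numpy, scipy, OpenCV 4.12 (cv2) and the standard library are available. Lean on these libraries where they do the work, as an engineer would, in place of code of your own. Each camera call takes 0.05 s, during which the arm holds its last target. There are 200 camera calls.

## Task

The freshly painted combs are ready to dry: push the dryer's drawer fully home, and nudge the black fan dial clockwise with a fingertip, click by click, to speed 5 (the fifth click from the red off mark) without going past it; only then press the green start button right in and let it go. Push, nudge and press only: do not take hold of the dial or of the drawer front, and leave the jars, brushes, comb and crockery where they stand.

Things in the scene. Friction and masses are not known exactly. Their poses are not given: they have to be found in the camera images.
- dryer: Benchtop comb dryer: pale enamel box 260 deep (x), 340 wide (y), 130 high, fixed. Origin: centre of its underside, on the table; x runs from its front (drawer side, towards the robot) to its back, y to the left seen from the robot, z up. Flat top with a teal control strip along the front edge: dial on the right (y negative), start button on the left.
- drawer (a joint): How far the drawer is out, in m: 0 fully home against its stop, at most 0.09. It slides along the dryer's x, stays where it is left and takes 2 to 3 N to push. It is an open tray of red and pink combs.
- drawer_front (a point): Middle of the upper edge of the drawer front's outer face, 106 above the table, 24 below the dryer's top. The front is a flat plate 318 wide (y), 72 high, 16 thick (x), no handle; axes as the dryer's. With the drawer home the outer face is 16 in front of the housing, 146 in front of the dryer's origin.
- dial (a joint): Fan dial angle in rad, growing clockwise seen from above. Click positions every 0.5236 (30 degrees): 0 off, 0.5236 speed 1, ... 2.618 speed 5, 3.665 speed 7 (end). A spring detent holds each position: about 0.06 N m (2 to 3 N at the bar's end) takes it half-way, then it snaps into the next by itself and stays. Starts at off, speed 1 or speed 2.
- dial_top (a point): On the dial's axis, top of its finger bar, 160 above the table, at x -60, y -78 of the dryer. Black disc 62 in diameter, top face 139 above the table, and across it an upright dark grey bar 60 long, 14 thick, rising 21 above the disc. Turns with the dial: x along the bar to the pointer end, y across it, z up. At off, x points 105 degrees anticlockwise (from above) of the dryer's x.
- dial_pointer (a point): Upper edge of the pointer end of the dial's finger bar, 30 from the axis, marked with a white line; same axes as dial_top. On the panel round the dial a red dot marks off and seven white ticks, growing longer clockwise, mark speeds 1 to 7.
- start (a joint): How far the green start button is pressed, in m: 0 out, 0.006 right in. A spring returns it; about 5 N presses it right in.
- start_top (a point): Centre of the top of the green start button, 28 in diameter, in a steel collar on the dryer's top; about 152 above the table when out, at x -70, y 105 in the dryer's frame.
- jar_red: Bystander: red paint jar with white lid, 56 in diameter, 62 high, on the table beside the drawer. Origin: centre of its underside.
- jar_white: Bystander: whitish paint jar with white lid, 56 in diameter, 62 high, on the table beside the drawer. Origin: centre of its underside.
- jar_brown: Bystander: small brown paint jar with white lid, 48 in diameter, 50 high, standing on the dryer's top behind the dial. Origin: centre of its underside.
- brush_pot: Bystander: blue pot 80 in diameter full of brushes, about 220 high over all, on the table to the right of the dryer. Origin: centre of its underside.
- comb: Bystander: painted wooden comb 170 long (x), 36 wide, 5 thick, lying on the table to the left of the dryer. Origin: centre of its underside.
- mug: Bystander: white mug 80 in diameter, 92 high, on the table at front left. Origin: centre of its underside.
- dish: Bystander: white palette dish 116 in diameter, 20 high, on the table at front right. Origin: centre of its underside.
- brush: Bystander: flat varnish brush 200 long, wooden handle, lying on the table at front left. Origin: middle of its underside; x runs along it.

How it is judged (in metres and radians):
On the way, in this order (a step that is already met when the one before it is completed fails the run):
1. the drawer is fully home and the dial rests at speed 5, the start button still out (value of joint drawer below 0.004 m and value of joint dial between 2.49799 and 2.73799 rad and value of joint start below 0.002 m), for 0.2 s.
2. the start button is pressed right in (value of joint start above 0.0045 m), for 0.05 s.
At the end, for the whole second after the job is handed in: Drawer home within 4 mm, dial resting at speed 5 (2.618 rad within 0.12), start button pressed after that and out again, bystanders not moved (value of joint drawer below 0.004 m and value of joint dial between 2.49799 and 2.73799 rad and value of joint start below 0.0015 m); the robot touches nothing.
It fails at once if the dial was turned past speed 5 (value of joint dial above 2.93215 rad).
It fails at once if start was pressed before the drawer was home and the dial at speed 5 (value of joint start above 0.003 m and not (value of joint drawer below 0.004 m and value of joint dial between 2.49799 and 2.73799 rad)).
It fails at once if the dial was gripped (contact force between the fingers and dial above 0.5 N and y of the grasp point in the frame of dial_top between -0.005 and 0.005 m and z of the grasp point in the frame of dial_top below 0.014 m).
It fails at once if the drawer front was gripped (contact force between the fingers and drawer above 0.5 N and x of the grasp point in the frame of drawer_front between -0.003 and 0.019 m and z of the grasp point in the frame of drawer_front below 0.014 m).
It fails at once if a bystander was moved, lifted or carried (distance of any of jar_red, jar_white, jar_brown, brush_pot, comb, mug, dish, brush from where it was at the start of the episode above 0.025 m).
It also fails if it takes over 72 s, if anything falls off the work surface, if the arm or the gripper's body presses on something with over 40 N, if the wrist force passes 120 N, or if a joint passes its speed limit or range.

## Working session

There is one attempt and no reset: what is moved stays moved. The work goes in short steps, Python scripts to look and compute and a shell command to move; the robot and the scene stay as the last step left them, time stands still between calls to the robot, and variables do not carry over. Pictures are saved under pics/ and viewed, at most 10 in all, crops included, and the job is handed in when it is done.

```bash
mkdir -p pics; ls
python3 - <<'E'
from rig import *
import cv2
s=state();print(s)
for n in("scene","side"):
    cv2.imwrite(f"pics/{n}0.png",capture(n))
    print(camera_model(n))
E
```

```text
pics
{'t': 0.0, 'q': array([-4.89280141e+00,  7.51318086e+00,  8.53279743e+01,  5.89178308e-05,
        8.72632489e+01, -4.89427779e+00]), 'dq': array([ 0.04224582, -0.00769884, -0.08185162,  0.05235404, -0.01324254,
        0.07465782]), 'joint_torque': array([-1.90700346e-03, -5.69404185e+01, -5.00557995e+01, -2.19391650e-04,
        1.44415747e-02,  7.24149572e-05]), 'ee_pos': array([5.99499023e-01, 6.82815544e-05, 2.55277005e-01]), 'orientation': array([-1.79895982e+02, -8.96610847e-03,  9.00014654e+01]), 'wrist_force': array([ 0.90607356, -0.37176696,  0.45313569]), 'ft_torque': array([-0.02439637, -0.01130166,  0.03330037]), 'grip_force': 0.0, 'gripper_width': 0.9986371170366514}
{'intrinsics': array([[490.11028296,   0.        , 316.2057037 ],
       [  0.        , 490.11028296, 238.32160074],
       [  0.        ,   0.        ,   1.        ]]), 'rvec': array([ 1.79125255,  1.62141596, -0.72787711]), 'tvec': array([-0.12089754, -0.25261979,  1.8593858 ])}
{'intrinsics': array([[594.78825598,   0.        , 309.39054562],
       [  0.        , 594.78825598, 245.03798802],
       [  0.        ,   0.        ,   1.        ]]), 'rvec': array([ 0.124542  , -2.85620411,  1.25246612]), 'tvec': array([0.52595335, 0.05891972, 1.54081933])}
```

View pics/scene0.png

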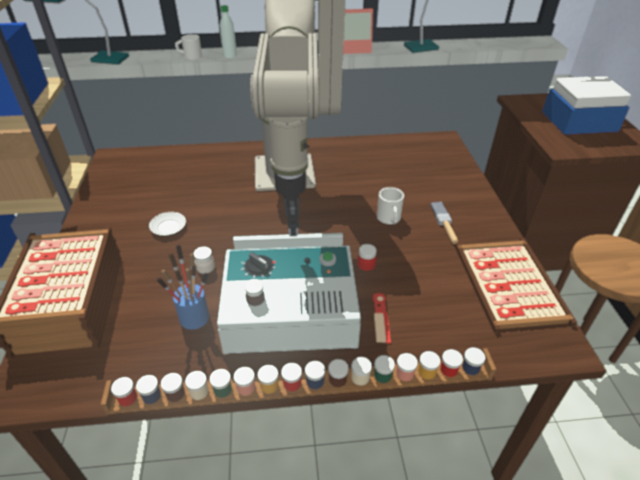

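View pics/side0.png

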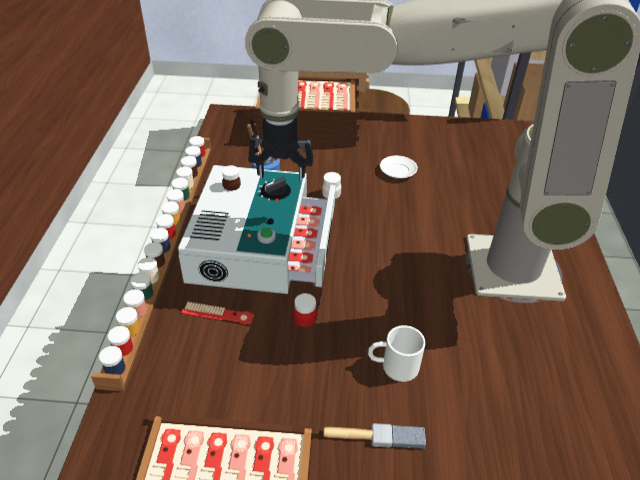

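The scene view (from behind) shows the dryer at about (290,290), the dial near (260,263), the green button near (327,258) and the drawer open. The side view shows the dial at (275,187) and the button at (266,234).

```bash
cat > h.py <<'E'
import numpy as np, cv2
from rig import *
def proj(n,P,cm=None):
    c=cm or camera_model(n); return cv2.projectPoints(np.float64(P).reshape(-1,1,3),c["rvec"],c["tvec"],c["intrinsics"],None)[0].reshape(-1,2)
def onplane(n,uv,z):
    c=camera_model(n); R=cv2.Rodrigues(c["rvec"])[0]; C=-R.T@c["tvec"]
    d=R.T@np.linalg.inv(c["intrinsics"])@np.r_[uv,1]; return C+d*(z-C[2])/d[2]
def blobs(m,amin=15):
    n,l,s,c=cv2.connectedComponentsWithStats(m.astype(np.uint8))
    return [(s[i,4],c[i].round(1),s[i,:4]) for i in range(1,n) if s[i,4]>=amin]
E
python3 - <<'E'
from h import *
np.set_printoptions(precision=4,suppress=True)
for n,box in(("scene",(205,225,165,130)),("side",(175,150,165,150))):
    im=cv2.imread(f"pics/{n}0.png"); hsv=cv2.cvtColor(im,cv2.COLOR_BGR2HSV)
    x,y,w,h=box; cv2.imwrite(f"pics/{n}c.png",cv2.resize(im[y:y+h,x:x+w],None,fx=4.5 if n=="scene" else 4,fy=4.5 if n=="scene" else 4,interpolation=cv2.INTER_CUBIC))
    H,S,V=cv2.split(hsv); roi=np.zeros(H.shape,bool); roi[y:y+h,x:x+w]=1
    print(n,"teal/green hue")
    teal=roi&(H>82)&(H<100)&(S>120)&(V>50)
    green=roi&(H>45)&(H<78)&(S>90)
    red=roi&((H<6)|(H>174))&(S>130)
    for b in blobs(green,8): print("green",b,onplane(n,b[1],.152))
    for b in blobs(red,2): print("red",b,onplane(n,b[1],.13))
    for b in blobs(teal,300):
        print("teal",b)
    k=cv2.morphologyEx(teal.astype(np.uint8),cv2.MORPH_CLOSE,np.ones((25,25)))
    c=max(cv2.findContours(k,0,2)[0],key=cv2.contourArea)
    q=cv2.approxPolyDP(cv2.convexHull(c),6,True)[:,0]
    for p in q: print(p,onplane(n,p.astype(float),.13))
E
```

```text
scene teal/green hue
green (np.int32(61), array([327.4, 255.4]), array([324, 252,   8,   8], dtype=int32)) [0.6315 0.0879 0.152 ]
red (np.int32(132), array([363.5, 264. ]), array([358, 256,  12,  15], dtype=int32)) [0.6509 0.1825 0.13  ]
[320 274] [0.6763 0.0636 0.13  ]
[275 251] [ 0.5771 -0.0496  0.13  ]
[320 249] [0.5812 0.0737 0.13  ]
side teal/green hue
green (np.int32(48), array([185.6, 193.6]), array([183, 188,   6,  12], dtype=int32)) [ 0.8468 -0.0332  0.152 ]
green (np.int32(93), array([266. , 232.3]), array([261, 228,  11,  10], dtype=int32)) [0.6247 0.0939 0.152 ]
red (np.int32(25), array([202.4, 152.7]), array([201, 150,   4,   7], dtype=int32)) [ 0.853  -0.2501  0.13  ]
red (np.int32(3), array([275.3, 158.3]), array([275, 158,   2,   2], dtype=int32)) [ 0.645  -0.2433  0.13  ]
red (np.int32(2), array([225. , 181.5]), array([225, 181,   1,   2], dtype=int32)) [ 0.7646 -0.1225  0.13  ]
red (np.int32(8), array([276.5, 199. ]), array([275, 198,   4,   3], dtype=int32)) [ 0.6194 -0.0616  0.13  ]
red (np.int32(132), array([309.7, 210.2]), array([299, 206,  22,   9], dtype=int32
[... 193 characters left out ...]
,  23,  10], dtype=int32)) [0.5341 0.0615 0.13  ]
red (np.int32(6), array([297.5, 242. ]), array([296, 241,   4,   3], dtype=int32)) [0.5499 0.0965 0.13  ]
red (np.int32(172), array([300.4, 257. ]), array([289, 252,  24,  11], dtype=int32)) [0.5383 0.1469 0.13  ]
red (np.int32(2), array([294. , 267.5]), array([294, 267,   1,   2], dtype=int32)) [0.5496 0.1825 0.13  ]
red (np.int32(3), array([291.3, 268.7]), array([291, 268,   2,   2], dtype=int32)) [0.5553 0.1869 0.13  ]
teal (np.int32(2804), array([270.5, 216.4]), array([237, 171,  65,  84], dtype=int32))
[264 171] [ 0.6681 -0.1801  0.13  ]
[301 181] [ 0.5638 -0.1448  0.13  ]
[284 254] [0.5771 0.1406 0.13  ]
[237 250] [0.6876 0.1375 0.13  ]
```

View pics/scenec.png

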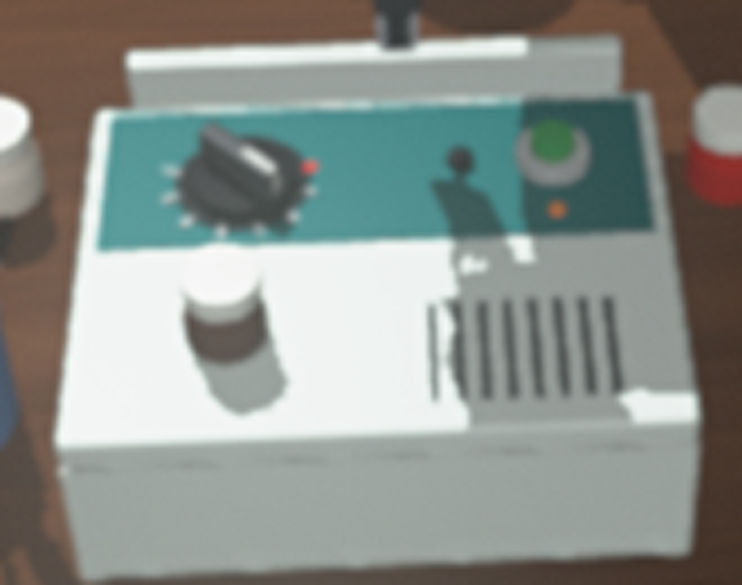

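View pics/sidec.png

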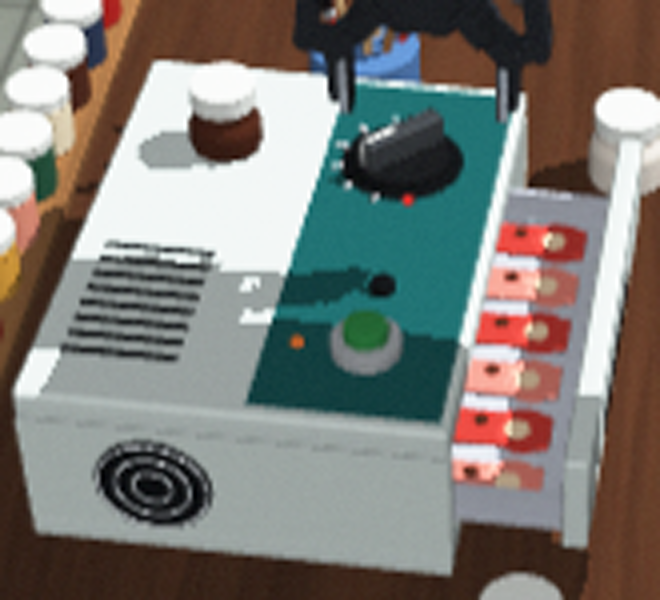

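Both crops are clear. The red dot is at scene crop (311,166) and side crop (408,200). The bar's white pointer end is at about (277,182) in the scene crop and (364,157) in the side crop, so it points back and to the left. Next I fit the dryer pose to the corners.

```bash
cat > fit.py <<'E'
from h import *
from scipy.optimize import least_squares
np.set_printoptions(precision=4,suppress=True)
D=np.array([[.13,-.17,.13],[.13,.17,.13],[-.13,.17,.13],[-.13,-.17,.13],[-.07,.105,.152]])
sc=np.array([[58,442],[698,418],[655,95],[98,112],[553,138]])/4.5+[205,225]
sd=np.array([[155,60],[18,393],[452,430],[525,100],[366,328]])/4+[175,150]
def T(p,P):
    c,s=np.cos(p[2]),np.sin(p[2]); return np.c_[P[:,0]*c-P[:,1]*s+p[0],P[:,0]*s+P[:,1]*c+p[1],P[:,2]]
f=lambda p:np.r_[proj("scene",T(p,D))-sc,proj("side",T(p,D))-sd].ravel()
r=least_squares(f,[.7,0,0],loss="soft_l1")
p=r.x
if __name__=="__main__":
    print(p,np.degrees(p[2])); print(f(p).reshape(-1,2))
    np.save("pose.npy",p)
    print("button,dial",T(p,np.array([[-.07,.105,.152],[-.06,-.078,.16]])))
    A=np.radians(105-30*np.arange(8)); c=T(p,np.array([[-.06,-.078,.16]]))[0]
    def dryer(w): d=w-c; return np.degrees(np.arctan2(d[1],d[0])-p[2]),np.hypot(*d[:2])
    for n,uv,dot in(("scene",np.array([277,180])/4.5+[205,225],np.array([311,166])/4.5+[205,225]),("side",np.array([364,153])/4+[175,150],np.array([408,200])/4+[175,150])):
        print(n,"pointer",dryer(onplane(n,uv,.158)),"dot",dryer(onplane(n,dot,.13)))
    # drawer front upper corners: outer face
    for n,uv in(("scene",[(128,50),(620,38)]),("side",[(643,135),(586,398)])):
        k,o=(4.5,[205,225]) if n=="scene" else (4,[175,150])
        for q in uv:
            w=onplane(n,np.array(q)/k+o,.106)-[*p[:2],0]; print(n,"drawer corner dryer frame",w[0]*np.cos(p[2])+w[1]*np.sin(p[2]),-w[0]*np.sin(p[2])+w[1]*np.cos(p[2]))
    for n,uv,z in(("side",(333,179),.062),("side",(305,303),.062),("side",(230,173),.18),("scene",(204,252),.062),("scene",(367,251),.062)):
        print("jar tops",onplane(n,np.array(uv,float),z))
E
python3 fit.py
```

```text
[ 0.6899 -0.0181 -0.0479] -2.742263091146607
[[-0.6125 -0.3967]
 [ 0.7732 -0.8648]
 [-0.897  -2.3303]
 [-0.1655 -1.8683]
 [ 0.0766 -2.0014]
 [-0.8387 -0.0327]
 [-2.6118  0.153 ]
 [-0.9859  1.9491]
 [ 0.3426 -1.8377]
 [-0.4287 -0.7451]]
button,dial [[ 0.625   0.0901  0.152 ]
 [ 0.6262 -0.0931  0.16  ]]
scene pointer (np.float64(35.59838038194777), np.float64(0.0375745146453547)) dot (np.float64(102.48458471501571), np.float64(0.04015070843275575))
side pointer (np.float64(54.530722464487255), np.float64(0.032518180411884014)) dot (np.float64(106.42693939746238), np.float64(0.03655697889684824))
scene drawer corner dryer frame -0.20646961948754347 -0.1595967835488178
scene drawer corner dryer frame -0.2020316415435616 0.1583748028738005
side drawer corner dryer frame -0.21090019134027357 -0.16618650148308414
side drawer corner dryer frame -0.20232717242983325 0.0998787662232922
jar tops [ 0.4812 -0.2549  0.062 ]
jar tops [0.5202 0.2265 0.062 ]
jar tops [ 0.742  -0.0936  0.18  ]
jar tops [ 0.4876 -0.2578  0.062 ]
jar tops [0.5306 0.2183 0.062 ]
```

The dryer is at (0.690, -0.018) with yaw -2.7°. The dial reads speed 2 (pointer about 45°), so it needs three clicks. The drawer is about 59 mm out. I'll close the fingers and move in front of the drawer.

```bash
python3 -m jog '{"xyz":[[0,0,0],[0,0,0],[-0.02,-0.18,0],[-0.02,-0.18,0],[-0.02,-0.18,0],[-0.02,-0.18,0],[-0.01,-0.18,0],[0,-0.18,0],[0,0,0.16],[0,0,0.16],[0,0,0.16],[0,0,0.16],[0,0,0.16],[0,0,0.15],[0,0,0]],"delta_rot":[[0,0,0.012],[0,0,0.012],[0,0,0],[0,0,0],[0,0,0],[0,0,0],[0,0,0],[0,0,0],[0,0,0],[0,0,0],[0,0,0],[0,0,0],[0,0,0],[0,0,0],[0,0,0]]}' 1 20
python3 - <<'E'
from h import *
cv2.imwrite("pics/side1.png",capture("side")[130:330,180:430].repeat(3,0).repeat(3,1)); print(state()["wrist_force"])
E
```

```text
t: 1.98
ee_pos: [0.436, -0.0055, 0.1121]
orientation: [-179.8, -0.0, 87.2]
wrist_force: [0.4, 0.6, -0.4]
gripper_width: -0.001
grip_force: 0.0
[ 0.03493873 -0.50166918  0.72349651]
```

View pics/side1.png

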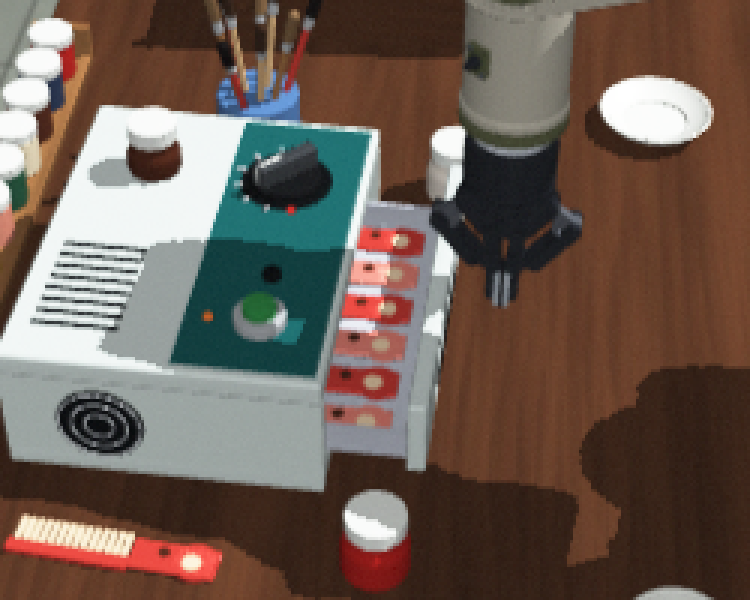

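The fingers stand shut in front of the drawer front, tips at crop (497,300), clear of everything. Now I push the drawer.

```bash
python3 -m jog '{"xyz":[[0,0.05,0],[0,0.05,0],[0,0.05,0],[0,0.05,0],[0,0.05,0],[0,0.05,0],[0,0.05,0],[0,0.05,0],[0,0.05,0],[0,0.05,0],[0,0.03,0],[0,0.02,0],[0,0.01,0],[0,0,0]],"delta_rot":[[0,0,0],[0,0,0],[0,0,0],[0,0,0],[0,0,0],[0,0,0],[0,0,0],[0,0,0],[0,0,0],[0,0,0],[0,0,0],[0,0,0],[0,0,0],[0,0,0]]}'
```

```text
t: 3.78
ee_pos: [0.5216, -0.0097, 0.1138]
orientation: [180.0, 0.0, 87.3]
wrist_force: [-1.0, 0.2, -0.5]
gripper_width: -0.005
grip_force: 0.2
```

```bash
python3 -m jog '{"xyz":[[0,0.01,0],[0,0.01,0],[0,0.01,0]],"delta_rot":[[0,0,0],[0,0,0],[0,0,0]]}'
```

```text
t: 4.15
ee_pos: [0.526, -0.01, 0.1138]
orientation: [-180.0, 0.0, 87.2]
wrist_force: [-2.0, 0.2, 1.6]
gripper_width: 0.003
grip_force: 1.0
```

```bash
python3 -m jog '{"xyz":[[0,0.01,0],[0,0.01,0],[0,0.01,0]],"delta_rot":[[0,0,0],[0,0,0],[0,0,0]]}'
```

```text
t: 4.53
ee_pos: [0.5306, -0.0102, 0.1138]
orientation: [-180.0, 0.0, 87.2]
wrist_force: [-1.3, 0.1, 0.0]
gripper_width: -0.0
grip_force: 1.0
```

```bash
python3 -m jog '{"xyz":[[0,0.01,0],[0,0.01,0]],"delta_rot":[[0,0,0],[0,0,0]]}'
```

```text
t: 4.78
ee_pos: [0.5323, -0.0102, 0.1137]
orientation: [-179.8, -0.0, 87.3]
wrist_force: [-14.2, 1.2, 9.5]
gripper_width: 0.002
grip_force: 7.0
```

The force rose to 14 N against the stop, so the drawer is home. I'll back off, rise and measure the dial and the brushes.

```bash
python3 -m jog '{"xyz":[[0,-0.1,0],[0,-0.1,0],[0,0,-0.2],[0,0,-0.2],[0,0,-0.2],[0,0,-0.2],[0,0,-0.2],[-0.1,0.1,0],[-0.1,0.1,0],[-0.1,0,0],[0,0,0]],"delta_rot":[[0,0,0],[0,0,0],[0,0,0],[0,0,0],[0,0,0],[0,0,0],[0,0,0],[0,0,0],[0,0,0],[0,0,0],[0,0,0]]}'
python3 - <<'E'
from h import *
np.set_printoptions(precision=4,suppress=True)
im=capture("wrist"); c=camera_model("wrist"); np.savez("w.npz",**c); cv2.imwrite("pics/wrist1.png",im); print(c, state()["ee_pos"])
from fit import T
p=np.load("pose.npy")
for n in("scene","side"):
    i=capture(n); cv2.imwrite(f"pics/{n}2.png",i)
    H,S,V=cv2.split(cv2.cvtColor(i,cv2.COLOR_BGR2HSV))
    for b in blobs((H>100)&(H<120)&(S>110)&(V>60),100): print(n,"blue",b,onplane(n,b[1],.05))
E
```

```text
t: 6.15
ee_pos: [0.5309, -0.0561, 0.2636]
orientation: [-180.0, 0.0, 87.2]
wrist_force: [-0.3, 0.0, -0.2]
gripper_width: -0.001
grip_force: 0.0
{'intrinsics': array([[371.6483,   0.    , 321.2562],
       [  0.    , 371.6483, 236.9962],
       [  0.    ,   0.    ,   1.    ]]), 'rvec': array([-2.8156,  0.0685,  0.0134]), 'tvec': array([-0.533 , -0.0723,  0.3789])} [ 0.5309 -0.0555  0.2636]
scene blue (np.int32(1785), array([24.5, 57.1]), array([ 0, 21, 47, 82], dtype=int32)) [-1.1269 -1.3012  0.05  ]
scene blue (np.int32(652), array([ 7.4, 96.2]), array([ 0, 62, 23, 54], dtype=int32)) [-0.6587 -1.2213  0.05  ]
scene blue (np.int32(2076), array([582.4, 116.2]), array([543,  89,  85,  45], dtype=int32)) [-0.2208  1.2826  0.05  ]
scene blue (np.int32(551), array([  5.7, 236.6]), array([  0, 215,  16,  52], dtype=int32)) [ 0.3445 -0.871   0.05  ]
side blue (np.int32(218), array([266.2, 163.8]), array([253, 154,  27,  16], dtype=int32)) [ 0.685  -0.3277  0.05  ]
side blue (np.int32(100), array([117.5, 367.7]), array([106, 361,  18,  13], dtype=int32)) [0.8935 0.4308 0.05  ]
```

View pics/wrist1.png

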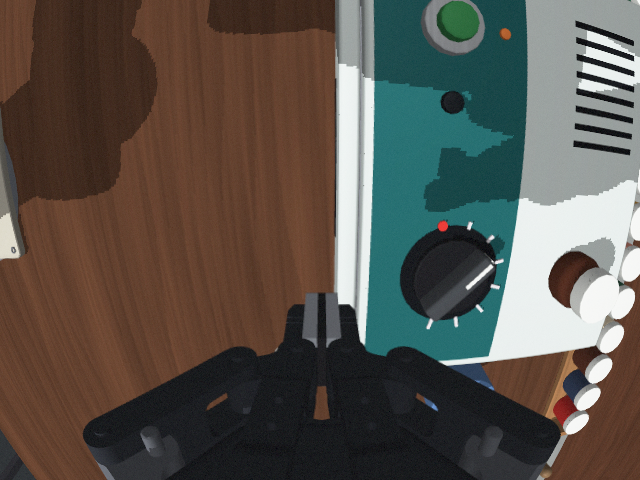

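The wrist view shows the drawer home. The dial disc is centred at about (449,273), with the bar's pointer up-right at about 42°, opposite the second tick. The start state is therefore speed 2.

```bash
cat >> h.py <<'E'
def wplane(uv,z,c):
    R=cv2.Rodrigues(c["rvec"])[0]; C=-R.T@c["tvec"]; K=c["intrinsics"]
    x=(np.array(uv,float)-K[:2,2])/K[0,0]; r=np.hypot(*x)
    d=R.T@np.r_[x/r*np.sin(r),np.cos(r)]; return C+d*(z-C[2])/d[2]
E
python3 - <<'E'
from h import *
np.set_printoptions(precision=4,suppress=True)
c=np.load("w.npz"); im=cv2.imread("pics/wrist1.png"); V=im.max(2)
m=np.zeros(V.shape,np.uint8); m[222:325,396:502]=(V[222:325,396:502]<70)
k=cv2.morphologyEx(m,cv2.MORPH_OPEN,np.ones((5,5)))
ct=max(cv2.findContours(k,0,1)[0],key=cv2.contourArea)
h=cv2.convexHull(ct)[:,0]; print(h.min(0),h.max(0))
W=np.array([wplane(q,.135,c)[:2] for q in h]).astype(np.float32); print("disc",cv2.minEnclosingCircle(W), cv2.fitEllipse(W))
for nm,q,z in(("button",(459,20),.152),("dot",(443,226),.131),("linein",(467,289),.160),("lineout",(493,266),.160),("tail",(424,314),.160),("white front corner",(366,349),.13),("jar",(590,295),.18)): print(nm,wplane(q,z,c))
p=np.load("pose.npy"); a=p[2]+np.radians(105); print("expect dot dir",np.cos(a),np.sin(a))
E
```

```text
[400 225] [495 314]
disc ((0.6271054148674011, -0.09109259396791458), 0.0398930124938488) ((0.6266546845436096, -0.0907583236694336), (0.07704046368598938, 0.07897735387086868), 105.41472625732422)
button [0.6252 0.0892 0.152 ]
dot [ 0.6202 -0.0537  0.131 ]
linein [ 0.6319 -0.0915  0.16  ]
lineout [ 0.6503 -0.0752  0.16  ]
tail [ 0.6012 -0.1089  0.16  ]
white front corner [ 0.5632 -0.1576  0.13  ]
jar [ 0.7318 -0.0972  0.18  ]
expect dot dir -0.21230963016809015 0.9772024462402296
```

```bash
python3 -m jog '{"xyz":[[-0.091,0.126,0],[-0.091,0.126,0],[-0.091,0.126,0],[-0.091,0.126,0],[-0.093,0.125,0],[0,0,0],[0,0,0],[0,0,0],[0,0,0],[0,0,0],[0,0,0],[0,0,0.1],[0,0,0.1],[0,0,0.1],[0,0,0.1],[0,0,0.05],[0,0,0]],"delta_rot":[[0,0,0],[0,0,0],[0,0,0],[0,0,0],[0,0,0],[0,0,-0.0655],[0,0,-0.0655],[0,0,-0.0655],[0,0,-0.0655],[0,0,-0.0655],[0,0,-0.0655],[0,0,0],[0,0,0],[0,0,0],[0,0,0],[0,0,0],[0,0,0]]}'
cat > where.py <<'E'
from h import *
np.set_printoptions(precision=4,suppress=True)
from scipy.spatial.transform import Rotation as Ro
import sys
c0=np.array([.6264,-.092,.16]); s=state(); R=Ro.from_euler("xyz",s["orientation"],degrees=True).as_matrix()
print("pos",s["ee_pos"],"dial in tool",R.T@(c0-s["ee_pos"]),"toolx dir",np.degrees(np.arctan2(R[1,0],R[0,0])),"F tool",R.T@s["wrist_force"])
E
python3 where.py
```

```text
t: 8.43
ee_pos: [0.6218, -0.1282, 0.1953]
orientation: [-180.0, -0.1, 132.3]
wrist_force: [0.0, -0.0, -0.1]
gripper_width: 0.001
grip_force: 0.0
pos [ 0.6218 -0.1282  0.1953] dial in tool [0.0236 0.0277 0.0354] toolx dir 132.26925175879285 F tool [-0.0249 -0.0093  0.1126]
```

```bash
python3 -m jog '{"xyz":[[0,0,0.05],[0,0,0.05],[0,0,0.04],[0,0,0.02],[0,0,0]],"delta_rot":[[0,0,0],[0,0,0],[0,0,0],[0,0,0],[0,0,0]]}'; python3 where.py
python3 - <<'E'
from h import *
im=capture("wrist"); cv2.imwrite("pics/wrist2.png",im)
E
```

```text
t: 9.05
ee_pos: [0.622, -0.1282, 0.1719]
orientation: [-180.0, -0.0, 132.3]
wrist_force: [-0.3, 0.3, 0.1]
gripper_width: -0.004
grip_force: 0.0
pos [ 0.622  -0.1282  0.1719] dial in tool [0.0238 0.0276 0.0119] toolx dir 132.28428030689832 F tool [ 0.4257  0.0104 -0.1352]
```

View pics/wrist2.png

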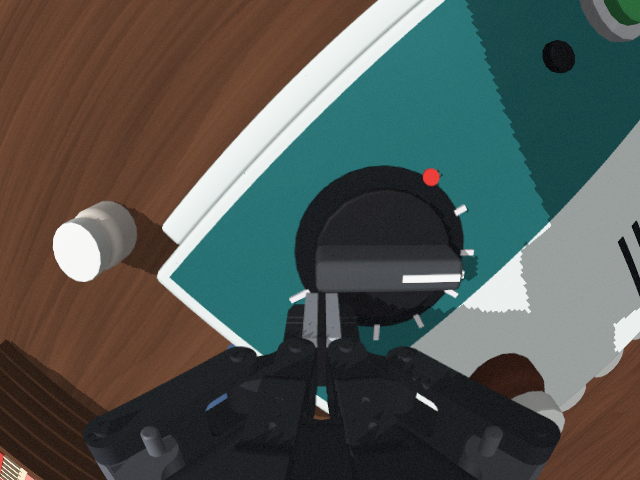

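The bar lies parallel to the fingers, which stand just beside its tail end at about (322,295). I close the gap and follow an arc of 15°.

```bash
python3 -m jog '{"xyz":[[0.02,0,0],[0.019,0,0],[0.016,-0.0105,0],[0.016,-0.0105,0],[0.016,-0.0105,0],[0,0,0]],"delta_rot":[[0,0,0],[0,0,0],[0,0,0.0436],[0,0,0.0436],[0,0,0.0436],[0,0,0]]}'; python3 where.py
cat > dial.py <<'E'
# bar angle: orientation of the white line's / bar's long edges in a wrist view, rays cast on z=0.16
from h import *
import sys
im=capture("wrist"); c=camera_model("wrist"); cv2.imwrite("pics/%s.png"%sys.argv[1],im)
C=np.array([.6264,-.092]); g=np.linspace(-.036,.036,145); best=[]
R=cv2.Rodrigues(c["rvec"])[0]; K=c["intrinsics"]
def px(P):
    q=R@P+c["tvec"]; th=np.arctan2(np.hypot(q[0],q[1]),q[2]); return K[:2,2]+K[0,0]*th*q[:2]/np.hypot(q[0],q[1])
M=np.array([[px(np.array([C[0]+x,C[1]+y,.16])) for x in g] for y in g]).astype(np.float32)
top=cv2.remap(im,M[...,0],M[...,1],1); X,Y=np.meshgrid(g,g); 
mn,mx=top.min(2),top.max(2)
m=((mn>150)&(mx.astype(int)-mn<60)&(np.hypot(X,Y)<.031)).astype(np.uint8)
for n,ce,bx in blobs(m,15):
    x,y=np.interp(ce,range(145),g); print(n,"line at r %.3f world angle %.1f -> dial deg %.1f"%(np.hypot(x,y),np.degrees(np.arctan2(y,x)),105-2.74-np.degrees(np.arctan2(y,x))))
E
python3 dial.py d1
```

```text
t: 9.85
ee_pos: [0.6101, -0.1208, 0.1725]
orientation: [180.0, -0.0, 117.3]
wrist_force: [0.1, -0.8, 0.4]
gripper_width: -0.001
grip_force: 0.0
pos [ 0.6101 -0.1208  0.1725] dial in tool [0.0181 0.0277 0.0125] toolx dir 117.3358227027594 F tool [-0.7429 -0.294  -0.4292]
60 line at r 0.026 world angle -51.1 -> dial deg 153.4
30 line at r 0.027 world angle -10.0 -> dial deg 112.3
329 line at r 0.018 world angle 4.7 -> dial deg 97.6
17 line at r 0.029 world angle 27.8 -> dial deg 74.5
```

```bash
cat >> dial.py <<'E'
n,l,s,_=cv2.connectedComponentsWithStats(m); i=1+s[1:,4].argmax(); ys,xs=np.where(l==i)
w,v=np.linalg.eigh(np.cov(g[xs],g[ys])); a=np.degrees(np.arctan2(v[1,1],v[0,1]))
print("line direction -> dial deg %.1f (mod 180)"%((105-2.74-a)%180), "F",state()["wrist_force"])
E
python3 dial.py d2; python3 where.py
```

```text
58 line at r 0.026 world angle -51.4 -> dial deg 153.7
28 line at r 0.026 world angle -10.1 -> dial deg 112.4
326 line at r 0.018 world angle 4.7 -> dial deg 97.6
17 line at r 0.029 world angle 27.6 -> dial deg 74.7
line direction -> dial deg 88.7 (mod 180) F [0.23492964 0.684497   0.49583435]
pos [ 0.6102 -0.1209  0.1724] dial in tool [0.0182 0.0277 0.0125] toolx dir 117.41924022289436 F tool [ 0.4994  0.5238 -0.4958]
```

View pics/d2.png

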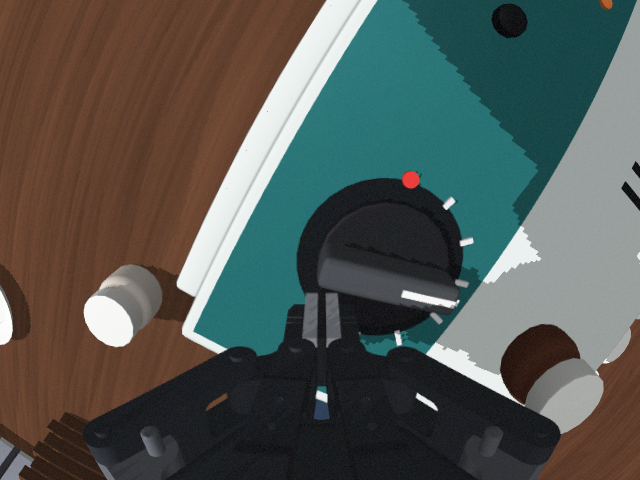

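The white line points at the third tick (speed 3) and the bar leads the fingers by about 15°. The next click is another 30° of arc.

```bash
python3 -m jog '{"xyz":[[0.016,-0.0105,0],[0.016,-0.0105,0],[0.016,-0.0105,0],[0.016,-0.0105,0],[0.016,-0.0105,0],[0.016,-0.0105,0],[0,0,0]],"delta_rot":[[0,0,0.0436],[0,0,0.0436],[0,0,0.0436],[0,0,0.0436],[0,0,0.0436],[0,0,0.0436],[0,0,0]]}'; python3 where.py;python3 dial.py d3
```

```text
t: 10.82
ee_pos: [0.5976, -0.1096, 0.1724]
orientation: [180.0, -0.0, 87.4]
wrist_force: [0.7, -0.5, -0.8]
gripper_width: 0.0
grip_force: 0.0
pos [ 0.5976 -0.1096  0.1724] dial in tool [0.0188 0.028  0.0124] toolx dir 87.43284288903793 F tool [-0.4373  0.682   0.7698]
74 line at r 0.026 world angle -79.0 -> dial deg 181.2
18 line at r 0.025 world angle -119.3 -> dial deg 221.6
70 line at r 0.027 world angle -38.1 -> dial deg 140.4
246 line at r 0.019 world angle -15.5 -> dial deg 117.8
line direction -> dial deg 112.3 (mod 180) F [ 0.67024843 -0.15456471  0.27385403]
```

Speed 4 is reached (117.8° measured, against 120°). I do most of the last click, then check.

```bash
python3 -m jog '{"xyz":[[0.016,-0.0105,0],[0.016,-0.0105,0],[0.016,-0.0105,0],[0.016,-0.0105,0],[0.016,-0.0105,0],[0,0,0]],"delta_rot":[[0,0,0.0436],[0,0,0.0436],[0,0,0.0436],[0,0,0.0436],[0,0,0.0436],[0,0,0]]}'; python3 where.py;python3 dial.py d4
```

```text
t: 11.62
ee_pos: [0.5926, -0.0965, 0.1723]
orientation: [180.0, 0.0, 62.5]
wrist_force: [0.2, 0.0, 0.3]
gripper_width: 0.001
grip_force: 0.3
pos [ 0.5926 -0.0965  0.1723] dial in tool [0.0196 0.0279 0.0123] toolx dir 62.49049090449898 F tool [ 0.0995  0.1443 -0.3187]
80 line at r 0.026 world angle -109.6 -> dial deg 211.9
74 line at r 0.027 world angle -68.0 -> dial deg 170.3
257 line at r 0.019 world angle -29.1 -> dial deg 131.3
line direction -> dial deg 127.6 (mod 180) F [ 0.27190096 -0.5748706  -0.51637595]
```

Not snapped yet (about 130°, in contact). I go on by small steps.

```bash
python3 -m jog '{"xyz":[[0.008,-0.004,0],[0.008,-0.004,0],[0,0,0]],"delta_rot":[[0,0,0.0218],[0,0,0.0218],[0,0,0]]}'; python3 where.py;python3 dial.py d5
```

```text
t: 12.05
ee_pos: [0.5926, -0.0936, 0.1722]
orientation: [-180.0, -0.0, 57.5]
wrist_force: [-0.7, 0.6, -0.1]
gripper_width: 0.0
grip_force: 0.2
pos [ 0.5926 -0.0936  0.1722] dial in tool [0.0196 0.0277 0.0122] toolx dir 57.49981943418203 F tool [ 0.1081 -0.8655  0.127 ]
82 line at r 0.025 world angle -107.4 -> dial deg 209.7
72 line at r 0.027 world angle -65.9 -> dial deg 168.2
245 line at r 0.019 world angle -33.4 -> dial deg 135.6
line direction -> dial deg 132.6 (mod 180) F [-0.57282918  0.15010993 -1.36866686]
```

```bash
python3 -m jog '{"xyz":[[0.008,-0.005,0],[0,0,0],[0,0,0]],"delta_rot":[[0,0,0.0218],[0,0,0],[0,0,0]]}'; python3 where.py;python3 dial.py d6
```

```text
t: 12.48
ee_pos: [0.5927, -0.0923, 0.1723]
orientation: [180.0, -0.0, 54.9]
wrist_force: [-0.3, -0.1, 0.0]
gripper_width: 0.003
grip_force: 0.0
pos [ 0.5927 -0.0923  0.1723] dial in tool [0.0196 0.0274 0.0123] toolx dir 54.94930272821569 F tool [-0.3103 -0.2035 -0.0151]
80 line at r 0.025 world angle -106.2 -> dial deg 208.5
70 line at r 0.027 world angle -64.9 -> dial deg 167.2
246 line at r 0.019 world angle -36.4 -> dial deg 138.6
line direction -> dial deg 136.0 (mod 180) F [-0.00811364  0.0516542  -0.30801065]
```

```bash
python3 -m jog '{"xyz":[[0.008,-0.005,0],[0,0,0],[0,0,0]],"delta_rot":[[0,0,0.0218],[0,0,0],[0,0,0]]}'; python3 where.py;python3 dial.py d7
```

```text
t: 12.9
ee_pos: [0.5927, -0.0909, 0.1723]
orientation: [-180.0, -0.0, 52.4]
wrist_force: [0.1, 0.7, 0.9]
gripper_width: 0.001
grip_force: 0.0
pos [ 0.5927 -0.0909  0.1723] dial in tool [0.0196 0.0274 0.0123] toolx dir 52.421450329951114 F tool [ 0.5958 -0.3715 -0.9416]
79 line at r 0.025 world angle -105.0 -> dial deg 207.3
66 line at r 0.028 world angle -64.1 -> dial deg 166.4
250 line at r 0.019 world angle -48.2 -> dial deg 150.4
17 line at r 0.030 world angle -28.3 -> dial deg 130.6
line direction -> dial deg 150.3 (mod 180) F [-0.0171766   0.46557262 -0.14062996]
```

The dial snapped to 150.4°, speed 5. I retreat, rise, and go above the button.

```bash
python3 -m jog '{"xyz":[[-0.05,0,0],[-0.05,0,0],[0,0,-0.1],[0,0,-0.1],[0,0,-0.1],[0,0,-0.1],[0.148,-0.07,0],[0.148,-0.07,0],[0.148,-0.07,0],[0.148,-0.07,0],[0.148,-0.07,0],[0.148,-0.07,0],[0.148,-0.071,0],[0.148,-0.071,0],[0,0,0],[0,0,0]],"delta_rot":[[0,0,0],[0,0,0],[0,0,0],[0,0,0],[0,0,0],[0,0,0],[0,0,0],[0,0,0],[0,0,0],[0,0,0],[0,0,0],[0,0,0],[0,0,0],[0,0,0],[0,0,0],[0,0,0]]}'
python3 - <<'E'
from h import *
w=capture("wrist"); s=capture("side")[130:330,180:430]
cv2.imwrite("pics/w8.png",np.hstack([cv2.resize(w,(400,300)),cv2.resize(s,(375,300))]))
H,S,V=cv2.split(cv2.cvtColor(w,cv2.COLOR_BGR2HSV))
c=camera_model("wrist")
for b in blobs((H>45)&(H<78)&(S>90),100): print(b,wplane(b[1],.152,c))
E
```

```text
t: 14.95
ee_pos: [0.6253, 0.089, 0.2327]
orientation: [180.0, 0.0, 52.4]
wrist_force: [1.1, -0.6, -0.8]
gripper_width: -0.002
grip_force: 0.0
(np.int32(1723), array([322. , 256.4]), array([299, 233,  47,  47], dtype=int32)) [0.62821639 0.09097261 0.152     ]
(np.int32(338), array([631.7, 252.5]), array([623, 237,  17,  33], dtype=int32)) [ 0.81392176 -0.05322629  0.152     ]
```

View pics/w8.png

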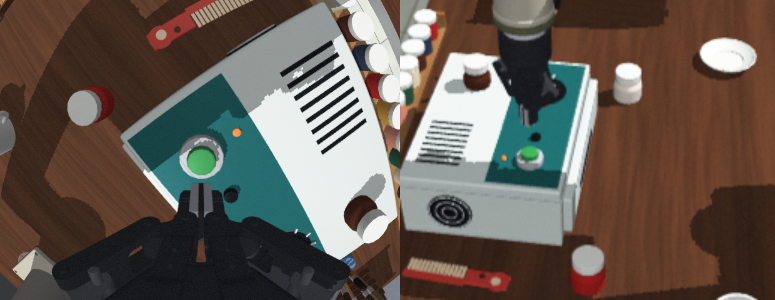

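The fingers are about 2 mm from over the green button, which is out, and the drawer is home. I descend to just above it and then press.

```bash
python3 -m jog '{"xyz":[[0.015,0.003,0.07],[0,0,0.07],[0,0,0.07],[0,0,0.07],[0,0,0.05],[0,0,0.03],[0,0,0.03],[0,0,0.02],[0,0,0]],"delta_rot":[[0,0,0],[0,0,0],[0,0,0],[0,0,0],[0,0,0],[0,0,0],[0,0,0],[0,0,0],[0,0,0]]}'; python3 where.py
```

```text
t: 16.18
ee_pos: [0.6271, 0.0909, 0.1714]
orientation: [180.0, -0.0, 52.4]
wrist_force: [-3.3, -0.8, 4.5]
gripper_width: 0.002
grip_force: 2.3
pos [0.6271 0.0909 0.1714] dial in tool [-0.1453  0.1111  0.0114] toolx dir 52.35030066412822 F tool [-2.6421 -2.091  -4.4724]
```

```bash
python3 -m jog '{"xyz":[[0,0,0.01],[0,0,0.01],[0,0,0]],"delta_rot":[[0,0,0],[0,0,0],[0,0,0]]}'
```

```text
t: 16.55
ee_pos: [0.6274, 0.0909, 0.1709]
orientation: [179.9, -0.1, 52.3]
wrist_force: [-10.9, -1.5, 18.4]
gripper_width: -0.002
grip_force: 9.1
```

The force rose stiffly to 18 N, so the button is right in. I release it and rise.

```bash
python3 -m jog '{"xyz":[[0,0,-0.05],[0,0,-0.08],[0,0,-0.12],[0,0,-0.15],[0,0,-0.15],[0,0,0],[0,0,0]],"delta_rot":[[0,0,0],[0,0,0],[0,0,0],[0,0,0],[0,0,0],[0,0,0],[0,0,0]]}'
python3 - <<'E'
from h import *
w=capture("wrist"); s=capture("side")[140:260,190:340]
cv2.imwrite("pics/w9.png",np.hstack([cv2.resize(w[240:480,320:640],(400,300)),cv2.resize(s,(375,300))]))
E
```

```text
t: 17.42
ee_pos: [0.6269, 0.0909, 0.2497]
orientation: [-180.0, 0.0, 52.3]
wrist_force: [-0.1, 1.0, -0.1]
gripper_width: -0.002
grip_force: 0.0
```

View pics/w9.png

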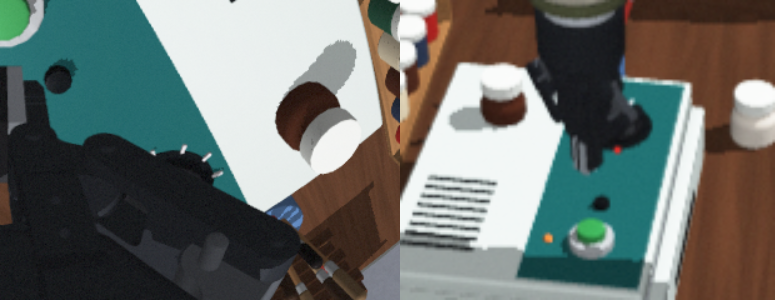

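The button is out again, the drawer is home, the jar is in place and nothing is touched. The dial was measured at speed 5 before the press. I hand the job in.

```bash
python3 -c "
from rig import *
print(sign_off())"
```

```text
the job is handed in; nothing more can be done
None
```

The job is handed in: drawer pushed home, dial nudged from speed 2 to speed 5 (measured 150.4° against 150°), then the start button pressed right in and released; sign-off gave no verdict.

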